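Lock the swing gate of an inspection fixture with its R-clip

TASK

Swing the open gate of the inspection fixture gently down over the flange until it is fully shut. Then take the R-clip by its red grip, find out which way the cross hole of the upright stud points, feed the clip's straight leg through it and push on, without ramming it or forcing it sideways, until the wavy leg snaps past the stud and the clip's nose sits home on the stud; let go of it there. Leave the ring gauge, the glass dish and the gauge block where they are.

Things in the scene. Friction and masses are not known exactly. Their poses are not given: they have to be found in the camera images.
- fixture: Inspection fixture fixed to the desk: aluminium plate 170 x 100 x 14 mm with a brass-coloured flange in its nest. Origin: centre of the plate's underside, on the desk. x runs along the plate from the stud (at x = -55 mm) to the gate's hinge (at x = +62 mm), z up.
- stud_hole (a point): Centre of the stud's cross hole, on the stud's axis, 52 mm above the desk. Steel stud 18 mm thick, top 67 mm above the desk. Axes: the fixture's, NOT the hole's: the stud is screwed in tight and its level through hole points up to 0.6 rad to either side of the fixture's x; a screwdriver slot across its top is parallel to the hole. Hole 6 mm wide, 7 mm high, 9.4 mm at its chamfered mouths.
- gate (a joint): Angle of the swing gate about its hinge, which runs along the fixture's y at x = +62 mm, 44 mm above the desk: 0 = shut (level, resting on the block round the stud), 0.85 to 1.2 rad at the start, growing as it opens upward. The hinge is stiff: the gate stays where it is left; about 2 N on the tab moves it.
- gate_tab (a point): Point on the upper face of the gate's lift tab, mid-width, 154 mm from the hinge line and 4 mm above the plane through it; with the gate shut it is level, 48 mm above the desk, 37 mm in front of the stud's axis (fixture x = -92 mm). The gate is a dark steel strap 36 mm wide, 8 mm thick, with a slot that drops round the stud; the tab is 30 mm wide, 25 mm long and ends 11 mm past this point.
- clip: R-clip (hitch pin clip) of 4.5 mm wire, lying flat: red grip 34 x 26 x 18 mm, wire loop 10 mm behind it. Origin: underside, middle of the grip's front face. x points along the legs to their tips. The straight leg lies on the middle line and ends at x = 58 mm; the wavy leg lies on the +y side, springs outward, and ends at x = 45 mm, y = 16 mm.
- clip_grip (a point): Centre of the clip's red grip, 9 mm above its underside; 26 mm wide along the clip's y, 34 mm long along x. Its axes are the clip's. The straight leg's axis lies 6.75 mm below this point and runs from 17 to 75 mm ahead of it (+x).
- clip_seat (a point): Point on the axis of the straight leg, 39 mm ahead of clip_grip and 6.75 mm lower: it lies at stud_hole when the clip is home and the wavy leg hugs the stud. The wavy leg begins to press when it is 20 mm short, its bulge passes the stud's widest part about 10 mm short at 4 to 8 N of push, then the leg pulls itself on; home, the nose stands firm on the stud.
- clip_leg (a joint): Spread of the wavy leg: 0 = relaxed, about 0.1 rad as its bulge rides over the widest part of the stud, under 0.02 when home. A spring closes it.
- ring_gauge: Bystander: knurled steel ring gauge, 46 mm across, 16 mm high, loose beside the fixture. Origin: centre of its underside.
- sample_dish: Bystander: covered round glass dish, 64 mm across, 14 mm high, loose beside the fixture. Origin: centre of its underside.
- gauge_block: Bystander: steel gauge block 9 x 35 x 20 mm standing loose on the other side of the fixture. Origin: centre of its underside.
- clip_nose: Red moulded nose at the front of the grip, round the root of the straight leg: 12.6 mm long, 10.5 mm wide, 12.5 mm high; its flat front face is the stop that meets the stud when the clip is home.
Mind the look-alikes: they are no part of the job. There is more than one size of the clip; the job needs the larger.

How it is judged:
By the outcome, as a careful person would: the job done as asked, in the order asked, and still so for the second after the job is handed in, with the robot touching nothing.
It also fails if it takes over 64 s, if anything falls off the work surface, if the arm or the gripper's body presses on something with over 40 N, if the wrist force passes 120 N, or if a joint passes its speed limit or range.

ROBOT

A 6-joint arm with a two-finger parallel gripper is mounted at the origin on a cart in front of the work surface, level with it; the furniture and walls round the work are solid. World frame = base frame: x ahead of the robot, y to its left, z up, the work surface at z = 0. Lengths are in m, angles in rad, forces in N, time in s.
With the tool pointing down it reaches from about 0.275 to 0.875 m from the base axis. Payload 12.5 kg.
Tool frame: the origin (TCP) lies at the very end of the fingers, on their centre line; the grasp point (between the pads) lies 19 mm behind it; z points along the fingers, y is the line along which they close (so a half turn about z gives the same grasp; the last joint's range is limited). The gripper opens to 85 mm and grips with 20 to 120 N. Pads are 22 mm wide; open, the fingers measure 114 mm over their backs; the gripper's body (76 mm by 85 mm) begins 54 mm behind the grasp point. The pads swing forward as they close: fully open they stand 13 mm farther back than shut.
Start: joints at [1.042, 0.351, 1.652, -0, 1.139, -0.085], TCP at [0.236, 0.497, 0.231] pointing down, gripper open.
Joint ranges: [-2.75, 2.75], [-0.79, 2.1], [0.01, 2.65], [-1.57, 4.71], [0.07, 3.14], [-2.87, 2.87]. Speed limits (rad/s): [2.22, 2.22, 2.79, 3.14, 3.14, 3.14].

INTERFACE

Orientations are given as a 3x3 rotation matrix whose columns are the frame's x, y, z axes.
In Python, from bench import manip gives the robot as it stands. Calls block until the motion is done:
- manip.move_ptp(position, orientation): joint-space move of the TCP to a pose.
- manip.move_l(position, attitude=None, max_speed=0.15): straight line of the TCP; attitude=None keeps the orientation; max_speed is the mean speed in m/s.
- manip.move_j(angles): joint-space move.
- manip.set_gripper(opening, effort=None): opening from 0.0 (shut) to 1.0 (fully open); effort is the grip in N (None keeps the last); returns when the fingers have stopped.
- manip.dwell(seconds).
- manip.inverse_kinematics(position, orientation): joint angles nearest the present ones, or None.
- manip.grab_frame(name): name is "scene" or "top" or "wrist"; returns (picture, depth): 480x640x3 uint8, red, green, blue; 480x640 float32, m along the optical axis (not along the pixel's ray), 0 where there is no reading.
- manip.get_calibration(name): a dict with "camera_matrix" (3x3 intrinsics, pixels), "R" (3x3) and "t" (3): a world point X has camera coordinates R X + t. Camera axes: x right, y down, z forward; pixel columns grow to the right and rows downward; lengths in m; the calibration is good to about 2 mm. A picture is of the moment at which its call begins: read the wrist's pose just before it. get_calibration takes no time and is no camera call; for the wrist camera it gives the pose at the moment of the call.
A pose or a line that the arm cannot do raises manip.Unreachable and nothing moves.
- manip.sign_off(): hands the job in; it is judged then, once.
Trained networks look in the newest picture that a camera, given by its name, has taken for a name from the list of things; names that differ only in an ending like _2 or _b are one class to them, and where a whole thing is asked for, a point or a joint stands for the part that bears it (a point fixed in the world has none). Each returns a list of dicts, best first, with "confidence" (0 to 1); they miss things now and then, are a little off and sometimes report something else, mostly with a low value. They report only what shows in the picture. A call takes as long as a camera call. They do not tell look-alikes from the thing itself.
- manip.look_for(camera, name): "at" ([x, y, z] in m, in world coordinates, good to about 4 mm: the middle of the surface that is visible of it).
Readings, each from a call of its own:
- manip.current_time(): time.
- manip.current_qpos(): joint angles.
- manip.current_joint_vel(): joint speeds.
- manip.current_joint_torque(): joint torques, N m.
- manip.current_ee_pos(): TCP position.
- manip.current_tcp_rot(): TCP orientation.
- manip.current_force(): force on the tool from outside, world axes, zero at the start.
- manip.current_ft_torque(): the same for the moment, N m.
- manip.current_grip_width(): opening from 0.0 (shut) to 1.0 (fully open).
- manip.current_grip_force(): force on a finger pad.
Only numpy, scipy, OpenCV 4.12 (cv2) and the standard library are available. Lean on these libraries where they do the work, as an engineer would, in place of code of your own. Each camera call takes 0.05 s, during which the arm holds its last target. There are 200 camera calls.

## Working session

There is one attempt and no reset: what is moved stays moved. The work goes in short steps, each a Python script; the robot and the scene stay as the last script left them, time stands still between calls to the robot, and variables do not carry over. Pictures are saved under pics/ and viewed, at most 10 in all, crops included, and the job is handed in when it is done.

```bash
mkdir -p pics; ls
python3 - <<'E'
from bench import manip
import cv2,numpy as np
ims=[]
for c in ("scene","top"):
    p,d=manip.grab_frame(c); np.savez(f"pics/{c}0.npz",p=p,d=d,**manip.get_calibration(c))
    cv2.imwrite(f"pics/{c}0.png",cv2.cvtColor(p,cv2.COLOR_RGB2BGR))
    for n in ("fixture","stud_hole","gate","gate_tab","clip","clip_grip","ring_gauge","sample_dish","gauge_block","clip_nose"):
        try: r=manip.look_for(c,n)
        except Exception as e: print(n,e); continue
        print(c,n,[(np.round(x["at"],3).tolist(),round(x["confidence"],2)) for x in r[:4]])
print(manip.current_time())
E
```

```text
pics
scene fixture [([0.625, -0.046, 0.018], 0.91)]
scene stud_hole [([0.624, -0.045, 0.015], 0.61)]
scene gate [([0.642, -0.054, 0.12], 0.72)]
scene gate_tab [([0.641, -0.055, 0.124], 0.8)]
scene clip [([0.447, -0.171, 0.002], 0.77), ([0.435, -0.267, 0.01], 0.61), ([0.596, -0.171, 0.012], 0.59)]
scene clip_grip [([0.44, -0.268, 0.003], 0.82), ([0.445, -0.169, 0.006], 0.63)]
scene ring_gauge [([0.596, -0.171, 0.01], 0.81), ([0.442, -0.266, 0.006], 0.7)]
scene sample_dish [([0.68, -0.188, 0.009], 0.56)]
scene gauge_block [([0.649, 0.022, 0.02], 0.68), ([0.643, -0.054, 0.122], 0.66)]
scene clip_nose [([0.455, -0.263, 0.013], 0.44)]
top fixture [([0.628, -0.06, 0.013], 0.8)]
top stud_hole [([0.619, -0.061, 0.015], 0.61)]
top gate [([0.648, -0.063, 0.118], 0.67)]
top gate_tab [([0.646, -0.062, 0.126], 0.76), ([0.439, -0.268, 0.015], 0.35)]
top clip [([0.446, -0.273, 0.016], 0.81), ([0.449, -0.172, 0.012], 0.52)]
top clip_grip [([0.446, -0.268, 0.014], 0.96), ([0.444, -0.172, 0.014], 0.56)]
top ring_gauge [([0.599, -0.177, 0.014], 0.6)]
top sample_dish [([0.675, -0.187, 0.001], 0.65)]
top gauge_block [([0.652, 0.018, 0.019], 0.55)]
top clip_nose [([0.647, -0.061, 0.123], 0.53)]
1.1
```

View pics/scene0.png

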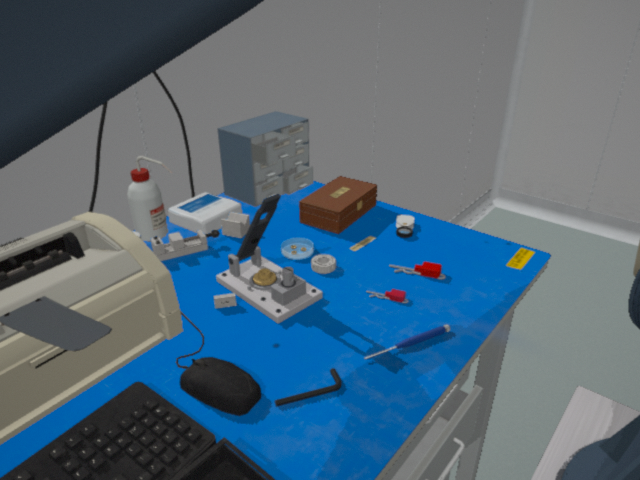

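View pics/top0.png

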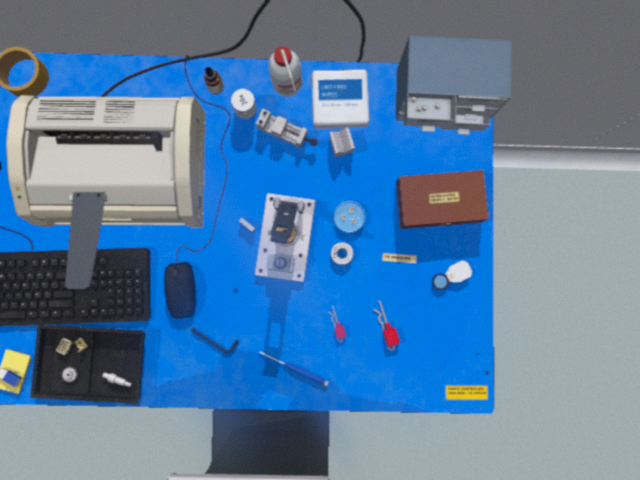

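The scene shows the fixture at about (270,285), with its gate standing open and the tab up at (270,205). In the top view the plate is at (285,237) with the stud at (280,263).

There are two R-clips in the top view: a small one at (339,330) and a larger one at (390,335). The job needs the larger one at (390,335), near world (0.446,-0.27). I'll confirm that in an enlarged crop before reaching for it.

```bash
cat > h.py <<'E'
import numpy as np,cv2
from bench import manip
def cloud(d,K,R,t):
    v,u=np.mgrid[:d.shape[0],:d.shape[1]]
    c=np.stack([(u-K[0,2])*d/K[0,0],(v-K[1,2])*d/K[1,1],d],-1)
    return (c-t)@R
def shot(c,name):
    cal=manip.get_calibration(c); p,d=manip.grab_frame(c)
    np.savez(f"pics/{name}.npz",p=p,d=d,**cal); cv2.imwrite(f"pics/{name}.png",cv2.cvtColor(p,cv2.COLOR_RGB2BGR))
    return p,d,cal
def load(name):
    z=np.load(f"pics/{name}.npz"); P=cloud(z["d"],z["camera_matrix"],z["R"],z["t"]); P[z["d"]==0]=np.nan
    return z["p"],P,z
def down(yaw,tilt=0):  # tool z down, tool x at yaw ; 
    c,s=np.cos(yaw),np.sin(yaw); return np.array([[c,s,0],[s,-c,0],[0,0,-1.]])
def proj(z,X):
    c=z["R"]@X+z["t"]; q=z["camera_matrix"]@c; return q[:2]/q[2]
E
python3 - <<'E'
from h import *
for n in ("top0","scene0"):
    p,P,z=load(n)
    m=(P[...,2]>.008)&(P[...,2]<.02)&(abs(P[...,0]-.63)<.13)&(abs(P[...,1]+.055)<.09)&(p.min(-1)>110)
    q=P[m][:,:2]; r=cv2.minAreaRect((q*1000).astype(np.float32)); print(n,len(q),r)
    m=(p[...,0]>130)&(p[...,1]<60)&(p[...,2]<80)&(P[...,2]>.004)&(P[...,2]<.05)&(abs(P[...,0]-.45)<.07)
    for lo,hi in((-.33,-.22),(-.21,-.14)):
        q=P[m&(P[...,1]>lo)&(P[...,1]<hi)]; print(len(q),q.mean(0),q[:,2].max(),cv2.minAreaRect((q[:,:2]*1000).astype(np.float32)))
p0=manip.current_ee_pos();R0=manip.current_tcp_rot();c=manip.get_calibration("wrist")
print(np.array(p0),np.round(R0,3)); C=-c["R"].T@c["t"]; print("cam in tool",R0.T@(C-p0), np.round(R0.T@c["R"].T,3)); print(c["camera_matrix"])
p,P,z=load("top0"); cr=cv2.resize(p[180:370,230:430],None,fx=3.1,fy=3.1,interpolation=cv2.INTER_CUBIC)
cv2.imwrite("pics/crop0.png",cv2.cvtColor(cr,cv2.COLOR_RGB2BGR))
E
```

```text
top0 2501 ((631.990234375, -36.17107391357422), (143.6827850341797, 169.8331298828125), 83.25209045410156)
205 [ 0.43526024 -0.27625138  0.01803821] 0.024040460710612666 ((438.1851501464844, -275.5438537597656), (42.54082107543945, 23.326261520385742), 17.28323745727539)<stdin>:8: RuntimeWarning: Mean of empty slice.
  ret = um.true_divide(
Traceback (most recent call last):
ValueError: zero-size array to reduction operation maximum which has no identity
```

Run:
```python
from h import *
for n in ("top0","scene0"):
    p,P,z=load(n)
    m=(P[...,2]>.008)&(P[...,2]<.02)&(abs(P[...,0]-.63)<.13)&(abs(P[...,1]+.055)<.09)&(p.min(-1)>110)
    k,lab,st,_=cv2.connectedComponentsWithStats(m.astype(np.uint8)); m=lab==1+st[1:,4].argmax()
    print(n,m.sum(),cv2.minAreaRect((P[m][:,:2]*1000).astype(np.float32)))
p0=manip.current_ee_pos();R0=manip.current_tcp_rot();c=manip.get_calibration("wrist")
print(np.array(p0),np.round(R0,3)); C=-c["R"].T@c["t"]; print("cam in tool",R0.T@(C-p0), np.round(R0.T@c["R"].T,3)); print(c["camera_matrix"])
p,P,z=load("top0"); cr=cv2.resize(p[180:370,230:430],None,fx=3.1,fy=3.1,interpolation=cv2.INTER_CUBIC)
cv2.imwrite("pics/crop0.png",cv2.cvtColor(cr,cv2.COLOR_RGB2BGR))
```

```text
top0 2473 ((629.4244995117188, -57.90672302246094), (99.94033813476562, 169.8280792236328), 83.26334381103516)
scene0 1958 ((630.75732421875, -57.44462585449219), (101.87428283691406, 170.20359802246094), 83.44641876220703)
[0.23614754 0.49672172 0.2313266 ] [[-0.903  0.429  0.   ]
 [ 0.429  0.903  0.   ]
 [-0.     0.    -1.   ]]
cam in tool [ 0.08273863  0.00110514 -0.1428013 ] [[ 0.002 -0.946 -0.324]
 [ 1.     0.002 -0.001]
 [ 0.001 -0.324  0.946]]
[[379.49091294   0.         324.80967438]
 [  0.         379.49091294 241.59264553]
 [  0.           0.           1.        ]]
```

View pics/crop0.png

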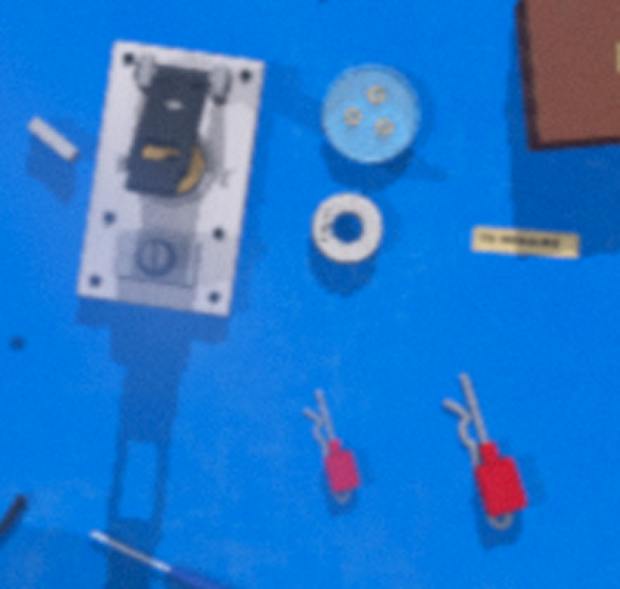

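The crop confirms it. The clip with the dark red grip at crop (500,480) is clearly the larger one, at top-view (390,335). The pinkish one at (340,468) is the smaller look-alike. Next I'll get the gate angle from the cloud, move in, and take a wrist view of it.

```bash
cat >> h.py <<'E'
FC=np.array([.630,-.0577,0]); FY=-.1166
Rz=lambda a:np.array([[np.cos(a),-np.sin(a),0],[np.sin(a),np.cos(a),0],[0,0,1.]])
F2W=lambda q:FC+Rz(FY)@np.asarray(q,float)
W2F=lambda P:(P-FC)@Rz(FY)
def gatefit(n):
    p,P,z=load(n); Q=W2F(P)
    m=(abs(Q[...,1])<.022)&(Q[...,2]>.085)&(Q[...,2]<.21)&(Q[...,0]>-.1)&(Q[...,0]<.07)&(p.max(-1)<120)
    q=Q[m]; a=np.arctan2(q[:,2]-.044,.062-q[:,0]); r=np.hypot(q[:,2]-.044,.062-q[:,0])
    th=a-np.arcsin(.004/r)
    print(n,len(q),"theta",np.median(th),th.std(),"ymid",(np.percentile(q[:,1],2)+np.percentile(q[:,1],98))/2,"rmax",np.percentile(r,99))
E
python3 - <<'E'
from h import *
gatefit("top0");gatefit("scene0")
manip.set_gripper(0.0,40)
manip.move_ptp(F2W([.045,0,.27]),down(FY))
p,d,c=shot("wrist","w1"); gatefit("w1"); print(manip.current_time())
E
```

```text
top0 503 theta 1.0037654346966993 0.016603037991754638 ymid -0.001557262462266981 rmax 0.16799841501090837
scene0 762 theta 0.9635816750475562 0.03484239817175825 ymid 0.0006268177715801505 rmax 0.16576336911905742
w1 2979 theta 1.0308667785393442 0.014316914269773998 ymid -0.0009819480133806402 rmax 0.13925601434478835
4.4417
```

View pics/w1.png

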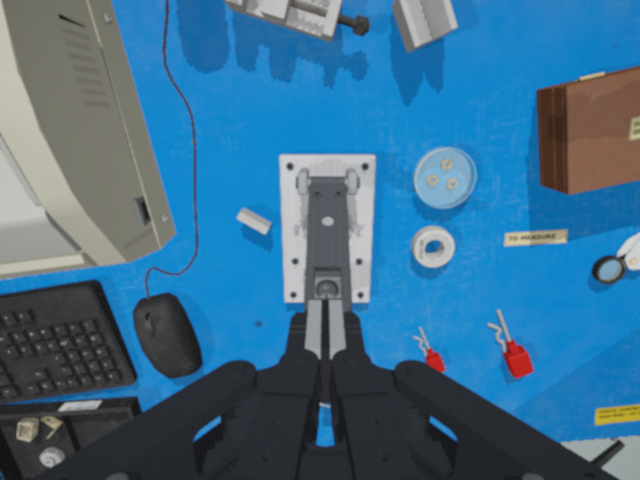

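The wrist view shows the gate at (327,240) and its slot over the stud at (327,290). The gate angle is about 1.0 rad in all three pictures. I'll sweep the gate shut along its arc.

Run:
```python
from h import *
r,h=.156,.004
def tcp(t): return F2W([.062-r*np.cos(t)+h*np.sin(t)+.011*np.cos(t)**.5 ,0,.044+r*np.sin(t)+h*np.cos(t)])
manip.move_l(tcp(1.15),max_speed=.15)
print(manip.current_force())
for t in [1.0,.85,.7,.55,.4,.28,.18,.1,.05]:
    manip.move_l(tcp(t),max_speed=.07); print(t,np.round(manip.current_force(),1))
for t in [.03,.015,.0,-.007,-.014,-.021]:
    manip.move_l(tcp(t),max_speed=.03); f=manip.current_force(); print(t,np.round(f,1),np.round(W2F(manip.current_ee_pos()),4))
    if f[2]>7: break
print(manip.current_time())
```

```text
[0.68792499 0.42256637 0.02659643]
1.0 [0.  0.4 0.5]
0.85 [0.1 0.6 0.1]
0.7 [-0.3  0.3 -0.4]
0.55 [-0.3 -0.6 -0.3]
0.4 [-0.  -0.5  0.2]
0.28 [-1.2  1.2 -0.7]
0.18 [-0.2 -0.7  0.2]
0.1 [-0.6 -0.6 -0.2]
0.05 [-0.8  0.4  0.5]
0.03 [-0.6 -0.3 -0.4] [-0.0829  0.      0.0526]
0.015 [0.2 0.5 0.1] [-0.083  -0.      0.0503]
0.0 [ 0.6 -0.8  1.8] [-0.0828 -0.      0.0481]
-0.007 [-3.   1.2 13.4] [-0.0828 -0.      0.0478]
9.95
```

Run:
```python
from h import *
e=manip.current_ee_pos(); manip.move_l(e+[0,0,.08],max_speed=.2)
manip.move_l(F2W([-.125,0,.12]),max_speed=.25); shot("wrist","w2")
y=.28; 
manip.move_l(manip.current_ee_pos()+[0,0,.06],max_speed=.25)
g=np.array([.44,-.275,0])
manip.move_ptp(g+Rz(y)@[-.045,0,.13],down(y)); p,d,c=shot("wrist","w3")
manip.set_gripper(.6)
print(manip.current_time())
a=cv2.imread("pics/w2.png");b=cv2.imread("pics/w3.png")
z=np.load("pics/w2.npz"); u=proj(z,F2W([-.055,0,.067])).astype(int); print(u)
zz=np.load("pics/w3.npz"); v=proj(zz,g+[0.01,.0,.015]).astype(int);print(v)
cr=lambda im,u:cv2.resize(im[max(u[1]-70,0):max(u[1]-70,0)+140,u[0]-70:u[0]+70],(400,400),interpolation=cv2.INTER_CUBIC)
cv2.imwrite("pics/crop23.png",np.hstack([cr(a,u),cr(b,v)]))
```

```text
12.9167
[326 139]
[329 159]
```

View pics/crop23.png

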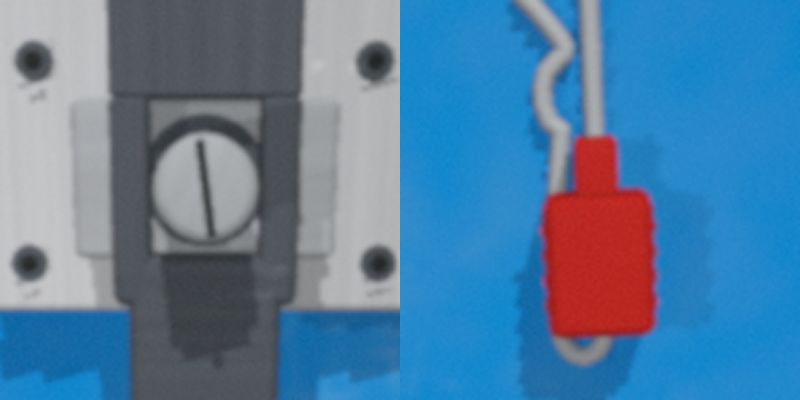

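The left half shows the gate level and shut round the stud. The slot runs from crop (200,140) to (212,237), so it is turned slightly left of the fixture's x. The right half shows the larger clip with its grip at (600,262), and its wavy leg on the left (+y). Now I'll measure both precisely.

```bash
cat >> h.py <<'E'
def onplane(z,uv,h):
    uv=np.atleast_2d(uv); K,R,t=z["camera_matrix"],z["R"],z["t"]
    r=np.c_[(uv-K[[0,1],[2,2]])/K[[0,1],[0,1]],np.ones(len(uv))]@R; C=-R.T@t
    return C+r*((h-C[2])/r[:,2])[:,None]
def stud(n,u0):
    z=np.load(f"pics/{n}.npz"); p=z["p"]; s=8
    x0,y0=int(u0[0])-30,int(u0[1])-30
    g=cv2.GaussianBlur(cv2.cvtColor(cv2.resize(p[y0:y0+60,x0:x0+60],None,fx=s,fy=s,interpolation=cv2.INTER_CUBIC),cv2.COLOR_RGB2GRAY),(0,0),3)
    th,_=cv2.threshold(g,0,255,cv2.THRESH_OTSU)
    return z,g,th,x0,y0,s
def line(xy):
    vx,vy,x,y=cv2.fitLine(xy.astype(np.float32),cv2.DIST_HUBER,0,1e-3,1e-3).ravel(); a=np.arctan2(vy,vx); 
    if np.cos(a)<0:a+=np.pi
    return (a+np.pi)%(2*np.pi)-np.pi,(x,y)
E
python3 - <<'E'
from h import *
p,P,z=load("w2"); Q=W2F(P)
m=(abs(P[...,2]-.067)<.004)&(np.hypot(Q[...,0]+.055,Q[...,1])<.016)
print("stud depth pts",m.sum(),"z",np.median(P[m][:,2]),"fx",Q[m].mean(0),"w",P[m].mean(0))
mm=cv2.morphologyEx(m.astype(np.uint8),cv2.MORPH_CLOSE,np.ones((7,7)))
cs=max(cv2.findContours(mm,0,1)[0],key=cv2.contourArea)
el=cv2.fitEllipse(cs); w=onplane(z,el[0],.067)[0]; print("ellipse",el,w,W2F(w))
g=cv2.cvtColor(p,cv2.COLOR_RGB2GRAY).astype(float)
v,u=np.mgrid[:480,:640]; ins=np.hypot(u-el[0][0],v-el[0][1])<min(el[1])/2-3
dk=ins&(g<np.median(g[ins])*.72)
xy=onplane(z,np.c_[u[dk],v[dk]],.067)[:,:2]; a,c=line(xy); print("slot",dk.sum(),a,"rel",a-FY,c)
# gate level: heights of tab & strap
for x in(-.09,-.02,.0): 
    k=(abs(Q[...,0]-x)<.004)&(abs(Q[...,1])<.01)&(Q[...,2]>.03)&(Q[...,2]<.06); print(x,k.sum(),np.nanmedian(Q[k][:,2]))
# plate check
k=(abs(Q[...,2]-.014)<.003)&(p.min(-1)>110)&(abs(Q[...,0])<.12)&(abs(Q[...,1])<.07); print("plate",Q[k].min(0),Q[k].max(0))
p,P,z=load("w3")
hsv=cv2.cvtColor(p,cv2.COLOR_RGB2HSV); red=((hsv[...,0]<8)|(hsv[...,0]>172))&(hsv[...,1]>150)&(np.hypot(P[...,0]-.44,P[...,1]+.275)<.05)
red=(red&(P[...,2]>.0145)).astype(np.uint8)
red=cv2.morphologyEx(red,cv2.MORPH_OPEN,np.ones((21,21)))>0
q=P[red]; print("grip",red.sum(),np.median(q[:,2]),q.mean(0))
uu=onplane(z,np.c_[u[red],v[red]],.018); r=cv2.minAreaRect((uu[:,:2]*1000).astype(np.float32)); print(r)
# straight leg: gray pixels in front of grip
A=onplane(z,np.c_[u.ravel(),v.ravel()],.00225).reshape(480,640,3)
ang=np.deg2rad(r[2]); ang=ang if ang<np.pi/4 else ang-np.pi/2
L=(A-[r[0][0]/1e3,r[0][1]/1e3,0])@Rz(ang)
k=(hsv[...,1]<90)&(p.min(-1)>70)&(L[...,0]>.033)&(L[...,0]<.072)&(abs(L[...,1])<.006)
a,c=line(A[k][:,:2]); print("leg",k.sum(),a,ang,"lat at 60mm",(np.array(c)-np.array(r[0])/1e3), "xmax",L[(hsv[...,1]<90)&(p.min(-1)>70)&(abs(L[...,1])<.005)&(L[...,0]<.1)][:,0].max())
E
```

```text
stud depth pts 1076 z 0.06718269460804607 fx [-0.05261988 -0.0006042   0.06712652] w [ 0.57766713 -0.05217851  0.06712652]
ellipse ((327.32525634765625, 134.1867218017578), (35.49440383911133, 36.93498611450195), 2.002859115600586) [ 0.577703   -0.05218196  0.067     ] [-0.05258384 -0.00060345  0.067     ]
slot 82 0.01721716 rel 0.13381717 (np.float32(0.5776047), np.float32(-0.052297473))
-0.09 471 0.04815215752087629
-0.02 660 0.04817291504622057
0.0 735 0.04823598828792643
plate [-0.08293596 -0.05075408  0.01106205] [0.01787534 0.0693816  0.01699645]
grip 0 nan [nan nan nan]
((0.0, 0.0), (0.0, 0.0), 0.0)
  return _methods._mean(a, axis=axis, dtype=dtype,
  ret = ret.dtype.type(ret / rcount)
<stdin>:21: RuntimeWarning: Mean of empty slice.
  ret = um.true_divide(
Traceback (most recent call last):
  File "h.py", line 39, in line
    vx,vy,x,y=cv2.fitLine(xy.astype(np.float32),cv2.DIST_HUBER,0,1e-3,1e-3).ravel(); a=np.arctan2(vy,vx);
              ~~~~~~~~~~~^^^^^^^^^^^^^^^^^^^^^^^^^^^^^^^^^^^^^^^^^^^^^^^^^^
cv2.error: OpenCV(4.12.0) /io/opencv/modules/imgproc/src/linefit.cpp:50: error: (-215:Assertion failed) count > 0 in function 'fitLine2D_wods'
```

Run:
```python
from h import *
p,P,z=load("w3"); v,u=np.mgrid[:480,:640]
hsv=cv2.cvtColor(p,cv2.COLOR_RGB2HSV); red=((hsv[...,0]<8)|(hsv[...,0]>172))&(hsv[...,1]>150)
A=onplane(z,np.c_[u.ravel(),v.ravel()],.018).reshape(480,640,3); red&=np.hypot(A[...,0]-.44,A[...,1]+.275)<.05
print(red.sum(),np.nanmedian(P[red],0),np.nanmax(P[red][:,2]))
red=cv2.morphologyEx(red.astype(np.uint8),cv2.MORPH_OPEN,np.ones((21,21)))>0
uu=A[red]; r=cv2.minAreaRect((uu[:,:2]*1000).astype(np.float32)); print(red.sum(),r)
ang=np.deg2rad(r[2]); ang=ang if ang<np.pi/4 else ang-np.pi/2
A=onplane(z,np.c_[u.ravel(),v.ravel()],.00225).reshape(480,640,3)
L=(A-[r[0][0]/1e3,r[0][1]/1e3,0])@Rz(ang)
gr=(hsv[...,1]<90)&(p.min(-1)>70)
k=gr&(L[...,0]>.034)&(L[...,0]<.072)&(abs(L[...,1])<.006)
a,c=line(A[k][:,:2]); print("leg",k.sum(),a,ang,"in grip frame",Rz(ang).T[:2,:2]@(np.array(c)-np.array(r[0])/1e3), "tip",L[gr&(abs(L[...,1])<.005)&(L[...,0]<.1)][:,0].max())
```

```text
2043 [ 0.43905708 -0.27630976  0.01794552] 0.020276130250108923
1759 ((436.620361328125, -278.08319091796875), (32.9799919128418, 23.860984802246094), 16.1048641204834)
leg 419 0.3246305 0.2810829044887361 in grip frame [0.05314642 0.00240816] tip 0.07568800879956687
```

The clip's yaw from its leg is 0.325. The grip centre is (0.4366,-0.278), and the leg tip lies 75.7 mm ahead of it against 75 mm given, so the sizes agree. I'll grasp the clip and bring it in front of the stud.

Run:
```python
from h import *
y=.322; g=np.array([.437,-.278,0])
manip.move_ptp(g+[0,0,.09],down(y))
manip.move_l(g+[0,0,.003],max_speed=.12); print(np.round(manip.current_force(),1))
manip.set_gripper(0.0,45); print(manip.current_grip_width()*85,manip.current_grip_force())
manip.move_l(g+[0,0,.11],max_speed=.2)
S=np.array([.5777,-.0522,0]); hy=.017
manip.move_ptp(S+Rz(hy)@[-.104,0,.09],down(hy))
manip.move_l(S+Rz(hy)@[-.104,0,.060],max_speed=.12)
shot("wrist","w4"); print(manip.current_grip_width()*85,manip.current_time(),manip.current_ee_pos())
a=cv2.imread("pics/w4.png"); z=np.load("pics/w4.npz")
u=proj(z,S+[-.03,0,.06]).astype(int);print(u)
cv2.imwrite("pics/crop4.png",cv2.resize(a[max(u[1]-100,0):max(u[1]-100,0)+200,u[0]-100:u[0]+100],(600,600),interpolation=cv2.INTER_CUBIC))
```

```text
[-0.1  0.1  0.1]
25.38754139053352 44.828240275382996
24.88748350375557 16.525 [ 0.47391724 -0.05455951  0.06033291]
[322 141]
```

View pics/crop4.png

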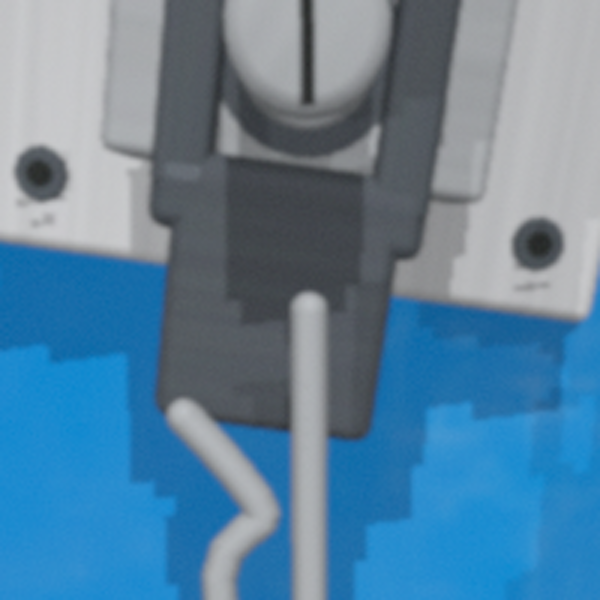

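The clip is in hand with its straight leg vertical at crop x≈309 and its tip at (308,300). It points straight at the slot, whose line runs at x≈307, with the wavy leg on the left. Next I'll quantify the alignment and take the leg's height from depth.

```bash
cat >> h.py <<'E'
def measure(n,S,hy):
    p,P,z=load(n); v,u=np.mgrid[:480,:640]; ee=S
    uv=np.c_[u.ravel(),v.ravel()]; hsv=cv2.cvtColor(p,cv2.COLOR_RGB2HSV); g=p.max(-1).astype(float)
    A=(onplane(z,uv,.067)-S).reshape(480,640,3)@Rz(hy)
    m=(abs(P[...,2]-.067)<.003)&(np.hypot(A[...,0],A[...,1])<.014)
    cs=max(cv2.findContours(cv2.morphologyEx(m.astype(np.uint8),cv2.MORPH_CLOSE,np.ones((5,5))),0,1)[0],key=cv2.contourArea)
    el=cv2.fitEllipse(cs); print("stud c",(onplane(z,el[0],.067)[0]-S)@Rz(hy),el[1])
    k=(np.hypot(A[...,0],A[...,1])<.0075)&(g<110); a,c=line(A[k][:,:2]); print("slot",k.sum(),"ang",a,"c",c)
    return p,P,z,hsv,g,uv
E
python3 - <<'E'
from h import *
S=np.array([.5777,-.0522,0]); hy=.017
p,P,z,hsv,g,uv=measure("w4",S,hy)
A0=(P-S)@Rz(hy)
k=(hsv[...,1]<60)&(g>110)&(abs(A0[...,1])<.004)&(A0[...,0]>-.058)&(A0[...,0]<-.03)&(A0[...,2]>.05)&(A0[...,2]<.07)
print("leg depth z",k.sum(),np.percentile(A0[k][:,2],[50,90]), [ (x,round(float(np.percentile(A0[k&(abs(A0[...,0]-x)<.004)][:,2],80)),4)) for x in(-.054,-.045,-.035)])
for h in(.0593,):
    A=(onplane(z,uv,h)-S).reshape(480,640,3)@Rz(hy)
    k=(hsv[...,1]<60)&(g>110)&(abs(A[...,1])<.005)&(A[...,0]>-.06)&(A[...,0]<-.024)
    a,c=line(A[k][:,:2]); print(h,k.sum(),"leg ang",a,"c",c,"tip",A[k][:,0].max(),"y@tip",c[1]+(A[k][:,0].max()-c[0])*np.tan(a))
print((manip.current_ee_pos()-S)@Rz(hy))
E
```

```text
stud c [-0.00024984  0.00015402  0.067     ] (54.8007926940918, 61.320404052734375)
slot 202 ang 0.0030272007 c (np.float32(0.0021065876), np.float32(4.251248e-05))
leg depth z 839 [0.06017745 0.06109208] [(-0.054, 0.0608), (-0.045, 0.0607), (-0.035, 0.0608)]
0.0593 960 leg ang -0.02162385 c (np.float32(-0.043734062), np.float32(-6.562289e-05)) tip -0.028803226388106545 y@tip -0.0003885353829694907
[-0.10380787 -0.00059495  0.06033291]
```

```bash
cat >> h.py <<'E'
def leg(n,S,hy,h,x0=-.06,x1=-.012):
    p,P,z,hsv,g,uv=measure(n,S,hy)
    A=(onplane(z,uv,h)-S).reshape(480,640,3)@Rz(hy)
    k=(hsv[...,1]<60)&(g>110)&(abs(A[...,1])<.005)&(A[...,0]>x0)&(A[...,0]<x1)
    a,c=line(A[k][:,:2]); t=A[k][:,0].max(); print(k.sum(),"leg ang",a,"y@0",c[1]-c[0]*np.tan(a),"y@tcp",c[1]+(-.104-c[0])*np.tan(a),"tip",t)
E
python3 - <<'E'
from h import *
S=np.array([.5777,-.0522,0]); hy=.017; y2=hy+.0246
R=manip.current_tcp_rot(); print("yaw,err",np.arctan2(R[1,0],R[0,0]),R[:,2])
manip.move_l(S+Rz(hy)@[-.104,-.0012,.060],down(y2),max_speed=.1)
manip.move_l(S+Rz(hy)@[-.104,-.0012,.0536],max_speed=.05)
manip.dwell(.2); shot("wrist","w5"); leg("w5",S,hy,.0523,x1=-.024)
R=manip.current_tcp_rot(); print("yaw",np.arctan2(R[1,0],R[0,0]),(manip.current_ee_pos()-S)@Rz(hy),manip.current_force(),manip.current_time())
E
```

```text
yaw,err 0.016249001832002643 [ 1.68338142e-04 -4.72348076e-05 -9.99999985e-01]
stud c [-0.00027878  0.00018896  0.067     ] (57.34360885620117, 64.72124481201172)
slot 226 ang 0.02769208 c (np.float32(0.0012728373), np.float32(7.361009e-05))
922 leg ang 0.023537397 y@0 0.0019278724 y@tcp -0.000520469 tip -0.02901347895200675
yaw 0.041569047293006055 [-0.10395488 -0.00119732  0.05364206] [ 0.24776006 -0.05043079 -0.27655107] 17.3
```

Run:
```python
from h import *
S=np.array([.5777,-.0522,0]); hy=.017; y2=hy+.0275
manip.move_l(S+Rz(hy)@[-.104,-.0030,.0536],down(y2),max_speed=.05)
manip.dwell(.2)
for i in "ab":
    shot("wrist","w6"+i); leg("w6"+i,S,hy,.0523,x1=-.024)
R=manip.current_tcp_rot(); print("yaw",np.arctan2(R[1,0],R[0,0]),(manip.current_ee_pos()-S)@Rz(hy),manip.current_time())
p,P,z=load("w6a"); A=(P-S)@Rz(hy)
for x in(-.054,-.045,-.035):
    k=(abs(A[...,0]-x)<.004)&(abs(A[...,1])<.0012)&(abs(A[...,2]-.054)<.005); print(x,k.sum(),np.median(A[k][:,2]))
k=(np.hypot(A[...,0],A[...,1])<.006)&(abs(A[...,2]-.067)<.004);print(np.median(A[k][:,2]))
k=(abs(A[...,1])>.006)&(abs(A[...,1])<.01)&(A[...,0]<-.026)&(A[...,0]>-.034)&(abs(A[...,2]-.048)<.004);print(np.median(A[k][:,2]))
```

```text
stud c [-0.0002691   0.00017745  0.067     ] (57.38702392578125, 64.56179809570312)
slot 221 ang 0.01240921 c (np.float32(0.0017751826), np.float32(7.158899e-05))
998 leg ang 0.003692627 y@0 -0.00049222 y@tcp -0.000876255 tip -0.028723062001070138
stud c [-0.00026876  0.00018098  0.067     ] (57.4083251953125, 64.61579895019531)
slot 223 ang -0.000385046 c (np.float32(6.525818e-05), np.float32(6.024386e-05))
996 leg ang -0.016990662 y@0 -0.001316603 y@tcp 0.00045059598 tip -0.028723140652991874
yaw 0.04452726998847654 [-0.10399408 -0.00296957  0.05359586] 17.85
-0.054 127 0.05390391432572152
-0.045 126 0.054139574453702724
-0.035 152 0.05428780216146723
0.06730625515685966
0.048196259131869694
```

The two fits of the same view disagree because Huber `fitLine` is unstable on thick blobs. I'll refit with per-row centroids and re-evaluate the stored frames.

```bash
cat >> h.py <<'E'
def cline(p,z,S,hy,h,x0,x1,w,dark):
    """sub-pixel centre line: sample an upsampled ortho patch, per-row weighted centroid"""
    xs=np.arange(x0,x1,.0002); ys=np.arange(-w,w,.0002)
    X=np.stack(np.broadcast_arrays(xs[:,None],ys[None],h),-1)@Rz(hy).T+S*[1,1,0]
    c=X@z["R"].T+z["t"]; q=c@z["camera_matrix"].T; uv=(q[...,:2]/q[...,2:]).astype(np.float32)
    g=cv2.remap(p,uv[...,0],uv[...,1],cv2.INTER_CUBIC).astype(float)
    g=g.mean(-1) if dark else np.where(g.max(-1)-g.min(-1)<60,g.mean(-1),0)
    lo,hi=np.percentile(g,[5,95]); W=(g<(lo+hi)/2 if dark=="x" else 0)
    if dark: W=np.clip(np.percentile(g,60)*.8-g,0,None)
    else: W=np.clip(g-110,0,60)
    s=W.sum(1); ok=s>.3*np.median(s[s>0]); yc=(W*ys).sum(1)[ok]/s[ok]; x=xs[ok]
    b=np.polyfit(x,yc,1); r=yc-np.polyval(b,x); k=abs(r)<2*r.std()+1e-5; b=np.polyfit(x[k],yc[k],1)
    return b[0],b[1],x[k].max(),r[k].std()
E
python3 - <<'E'
from h import *
S=np.array([.5777,-.0522,0]); hy=.017
for n,h in(("w2",0),("w4",.059),("w5",.0523),("w6a",.0523),("w6b",.0523)):
    z=np.load(f"pics/{n}.npz"); p=z["p"]
    print(n,"slot",np.round(cline(p,z,S,hy,.067,-.0065,.0065,.003,True),5),"leg",h and np.round(cline(p,z,S,hy,h,-.06,-.031,.005,False),5))
E
```

```text
w2 slot [ 3.09e-03 -6.00e-05  6.30e-03  2.00e-05] leg 0
w4 slot [1.016e-02 6.000e-05 6.300e-03 2.000e-05] leg [-0.01031 -0.00055 -0.0312   0.00015]
w5 slot [2.87e-03 7.00e-05 6.30e-03 2.00e-05] leg [ 2.528e-02  1.980e-03 -3.120e-02  4.000e-05]
w6a slot [2.68e-03 7.00e-05 6.30e-03 1.00e-05] leg [-0.01597 -0.00127 -0.0312   0.00039]
w6b slot [3.02e-03 7.00e-05 6.30e-03 1.00e-05] leg [-0.01561 -0.00125 -0.0312   0.00039]
```

```bash
cat >> h.py <<'E'
def legline(n,S,hy,h,x0=-.06,x1=-.031,show=True):
    p,P,z=load(n); v,u=np.mgrid[:480,:640]
    A=(onplane(z,np.c_[u.ravel(),v.ravel()],h)-S*[1,1,0]).reshape(480,640,3)@Rz(hy)
    m=(p.max(-1).astype(int)-p.min(-1)<60)&(p.mean(-1)>95)&(P[...,2]>h-.002)&(P[...,2]<h+.006)&(abs(A[...,1])<.0065)
    m=cv2.morphologyEx(m.astype(np.uint8),cv2.MORPH_OPEN,np.ones((3,3)))>0
    rows=[(A[r][k][:,0].mean(),A[r][k][:,1].mean(),np.ptp(A[r][k][:,1])) for r in range(480) if (k:=m[r]&(A[r,:,0]>x0)&(A[r,:,0]<x1)).sum()>2]
    a=np.array(rows); b=np.polyfit(a[:,0],a[:,1],1); res=a[:,1]-np.polyval(b,a[:,0]); k=abs(res)<.0005; b=np.polyfit(a[k,0],a[k,1],1)
    print(n,"ang %.4f y@0 %.5f"%tuple(b),"sd %.5f"%res[k].std(),k.sum(),len(k),"width %.4f"%np.median(a[:,2])); return b
E
python3 - <<'E'
from h import *
S=np.array([.5777,-.0522,0]); hy=.017
for n,h in(("w4",.059),("w5",.0523),("w6a",.0523),("w6b",.0523)): legline(n,S,hy,h)
E
```

```text
w4 ang -0.0549 y@0 -0.00222 sd 0.00029 50 76 width 0.0042
w5 ang 0.0190 y@0 0.00175 sd 0.00023 58 76 width 0.0042
w6a ang -0.0527 y@0 -0.00260 sd 0.00029 32 76 width 0.0042
w6b ang -0.0496 y@0 -0.00244 sd 0.00030 33 76 width 0.0042
```

Run:
```python
from h import *
S=np.array([.5777,-.0522,0]); hy=.02
z=np.load("pics/w6b.npz"); p=z["p"]
def ortho(h,x0,x1,s=.0001,w=.02):
    xs=np.arange(x1,x0,-s); ys=np.arange(w,-w,-s)
    X=np.stack(np.broadcast_arrays(xs[:,None],ys[None],h),-1)@Rz(hy).T+S*[1,1,0]
    q=(X@z["R"].T+z["t"])@z["camera_matrix"].T; uv=(q[...,:2]/q[...,2:]).astype(np.float32)
    return cv2.remap(p,uv[...,0],uv[...,1],cv2.INTER_CUBIC)
L=ortho(.0523,-.078,-.022)
T=ortho(.067,-.010,.010); im=np.ascontiguousarray(np.vstack([T[::2,::1],L]))[:, :, ::-1].copy()
im[:,200]=(im[:,200]//2+[0,120,0]); 
cv2.imwrite("pics/o6.png",im[:600])
for r in range(0,L.shape[0],40): print(round(-.022-r*1e-4,4),L[r,120:290:10].mean(-1).astype(int))
```

```text
-0.022 [ 69  71  72  69  70  71  70  72  74  75  75  75  77  78  78 109 112]
-0.026 [67 68 69 68 68 67 70 69 70 70 69 73 70 73 72 87 93]
-0.03 [ 71  72  69  71  71  71  96 169 190 185 148  66  62  78  88  93  93]
-0.034 [ 92  92  91  91  92  84  94 159 177 173 149  90  82  83  89  91  91]
-0.038 [ 88  90  90  90  89  75  89 156 178 174 156  95  83  82  87  90  86]
-0.042 [ 90  89  92  90  89  81  84 152 171 175 158 106  79  80  88  87  74]
-0.046 [ 64  62  63  66  75  78  85 148 176 176 162 111  80  79  80  76  78]
-0.05 [172 143 108 104 103 104 107 142 173 177 165 128 100  99 102 102 101]
-0.054 [162 178 182 171 140 105 106 137 171 177 167 135 103 100 101 101 102]
-0.058 [174 182 181 175 156 118 105 137 170 177 170 138 104 102 102 102 102]
-0.062 [154 122 107 102 104 104 102 129 165 176 172 141 108 103 105 104 121]
-0.066 [110 103 105 104 106 105 106 126 163 176 174 146 107 105 109 130 131]
-0.07 [133 104 102 104 106 105 104 121 160 176 175 153 109 102 110 130 130]
-0.074 [183 181 175 156 111 101 102 116 155 174 176 156 133 127 128 128 128]
```

View pics/o6.png

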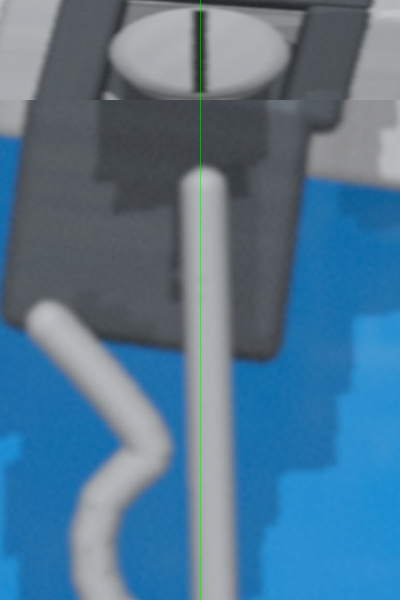

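The rectified view shows the slot on the green line, with the leg running from (204,170) to (214,600). The leg is parallel to the tool but turned +0.025 from the hole. The true hole yaw is therefore about 0.020, so I'll realign to that and recheck.

```bash
cat >> h.py <<'E'
S=np.array([.5777,-.0522,0]); HY=.020
def leg2(z,h,x0,x1,th=140,w=.0045):
    xs=np.arange(x0,x1,.0002); ys=np.arange(-w,w,.0001)
    X=np.stack(np.broadcast_arrays(xs[:,None],ys[None],h),-1)@Rz(HY).T+S*[1,1,0]
    q=(X@z["R"].T+z["t"])@z["camera_matrix"].T; uv=(q[...,:2]/q[...,2:]).astype(np.float32)
    W=cv2.remap(z["p"],uv[...,0],uv[...,1],cv2.INTER_CUBIC).mean(-1)>th
    n=W.sum(1); ok=(n>25)&(n<55); yc=(W*ys).sum(1)[ok]/n[ok]; b=np.polyfit(xs[ok],yc,1)
    print("leg ang %.4f y@0 %.5f"%tuple(b),"sd %.5f"%(yc-np.polyval(b,xs[ok])).std(),ok.sum(),"w",np.median(n[ok])*1e-4,"slot",np.round(cline(z["p"],z,S,HY,.067,-.0065,.0065,.003,True),5)[:2])
def pose(): return (manip.current_ee_pos()-S)@Rz(HY)
def go(x,y,zz,v=.05): manip.move_l(S+Rz(HY)@[x,y,zz],down(HY),max_speed=v)
E
python3 - <<'E'
from h import *
leg2(np.load("pics/w6b.npz"),.0523,-.07,-.031)
go(-.104,-.00045,.0538); manip.dwell(.2); shot("wrist","w7"); leg2(np.load("pics/w7.npz"),.0523,-.07,-.031); print(pose(),manip.current_time(),manip.current_force())
E
```

```text
leg ang 0.0211 y@0 0.00035 sd 0.00034 196 w 0.0037 slot [-2.e-05  7.e-05]
leg ang 0.0028 y@0 0.00024 sd 0.00006 196 w 0.0037 slot [1.91e-03 9.00e-05]
[-0.10397356 -0.00051031  0.0538069 ] 18.35 [-0.53587887  0.17491554 -1.05279213]
```

The leg is aligned to within 1 mrad and 0.15 mm. I'll insert in small steps while watching the force.

Run:
```python
from h import *
go(-.088,-.0006,.0538,.06); f0=Rz(HY).T@manip.current_force(); print("f0",np.round(f0,1))
x=-.088
while x<-.0625:
    x+=.002; go(x,-.0006,.0538,.03); f=Rz(HY).T@manip.current_force()-f0
    print(round(x,4),np.round(f,1),np.round(pose(),4))
    if np.linalg.norm(f)>6: print("stop"); break
shot("wrist","w8"); print(manip.current_grip_width()*85,manip.current_time())
a=cv2.imread("pics/w8.png"); cv2.imwrite("pics/crop8.png",cv2.resize(a[20:220,220:420],(600,600),interpolation=cv2.INTER_CUBIC))
```

```text
f0 [-0.1 -0.8 -0.4]
-0.086 [ 0.5  0.4 -0.4] [-0.086  -0.0006  0.0538]
-0.084 [ 0.8  0.6 -0.6] [-0.0839 -0.0006  0.0538]
-0.082 [0.  0.  0.2] [-0.0819 -0.0006  0.0538]
-0.08 [ 1.1  1.6 -1.3] [-0.0799 -0.0006  0.0538]
-0.078 [ 0.5  1.  -0.2] [-0.0779 -0.0006  0.0538]
-0.076 [-0.1 -0.1 -1.2] [-0.0759 -0.0006  0.0538]
-0.074 [0.6 1.2 0.1] [-0.0739 -0.0006  0.0538]
-0.072 [ 0.3  0.9 -0.4] [-0.0719 -0.0006  0.0538]
-0.07 [-0.3  0.8 -0.3] [-0.0699 -0.0006  0.0538]
-0.068 [-0.4  0.7 -0.5] [-0.0679 -0.0006  0.0538]
-0.066 [1.  1.1 0.6] [-0.0659 -0.0006  0.0538]
-0.064 [ 0.   0.7 -0.3] [-0.0639 -0.0006  0.0538]
-0.062 [0.3 0.4 0.4] [-0.0619 -0.0006  0.0538]
24.55354062480276 22.0667
```

View pics/crop8.png

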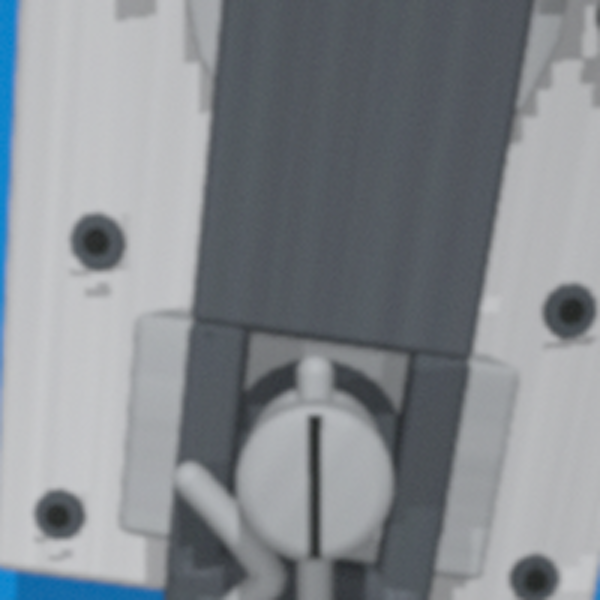

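The straight leg is through the hole, with its tip emerging at (315,370), and there was no side force. The wavy leg at (190,480) is reaching the stud. I'll push on to the snap and home.

Run:
```python
from h import *
manip.set_gripper(0.0,70); f0=Rz(HY).T@manip.current_force(); print("f0",np.round(f0,1))
x=pose()[0]
while x<-.036:
    x+=.001 if x>-.046 else .0015; go(x,-.0006,.0538,.025); f=Rz(HY).T@manip.current_force()
    print(round(x,4),np.round(f,1),np.round(pose(),4))
    if abs(f[0])>14 or abs(f[1])>12 or abs(f[2])>10 or (x>-.043 and f[0]<-7): print("stop"); break
manip.dwell(.2);shot("wrist","w9"); print(np.round(Rz(HY).T@manip.current_force(),1),manip.current_grip_width()*85,manip.current_time())
a=cv2.imread("pics/w9.png"); cv2.imwrite("pics/crop9.png",cv2.resize(a[60:260,220:420],(600,600),interpolation=cv2.INTER_CUBIC))
```

```text
f0 [-0.4 -0.7 -0.5]
-0.0606 [-0.4  0.1 -0.1] [-0.0604 -0.0006  0.0538]
-0.0591 [ 0.  -0.4 -0.3] [-0.059  -0.0006  0.0538]
-0.0576 [-0.3  1.3 -1.4] [-0.0576 -0.0005  0.0537]
-0.0561 [-1.8  3.3 -0.7] [-0.0563 -0.0004  0.0536]
-0.0546 [-2.3  4.3 -1.3] [-0.0548 -0.0004  0.0537]
-0.0531 [-1.9  6.4 -0.3] [-0.053  -0.0003  0.0538]
-0.0516 [-2.1  6.1 -1. ] [-0.0517 -0.0002  0.0537]
-0.0501 [-2.9  6.5 -1.4] [-0.0504 -0.0002  0.0536]
-0.0486 [-0.9  6.6 -0.6] [-0.0483 -0.0001  0.0538]
-0.0471 [ 0.7  7.1 -1.1] [-0.0465 -0.0001  0.054 ]
-0.0456 [ 2.6  7.4 -0.2] [-0.0442 -0.0002  0.0543]
-0.0446 [ 3.   6.8 -1. ] [-0.043  -0.0003  0.0543]
-0.0436 [ 3.2  6.5 -2.2] [-0.042  -0.0004  0.0543]
-0.0426 [ 3.5  5.1 -1.6] [-0.0409 -0.0006  0.0544]
-0.0416 [ 5.   4.  -0.7] [-0.0398 -0.0008  0.0544]
-0.0406 [ 5.8  2.3 -1.3] [-0.0391 -0.0009  0.0543]
-0.0396 [ 4.2  2.  -1. ] [-0.0389 -0.0008  0.054 ]
-0.0386 [ 2.8  1.6 -0.6] [-0.0386 -0.0007  0.0537]
-0.0376 [ 1.   0.3 -0.6] [-0.0378 -0.0007  0.0537]
-0.0366 [ 0.  -0.6 -0.9] [-0.0368 -0.0006  0.0537]
-0.0356 [-5.6 -0.2  1.1] [-0.0366 -0.0005  0.0535]
[-5.5 -1.3  2. ] 23.911203738360257 27.7833
```

View pics/crop9.png

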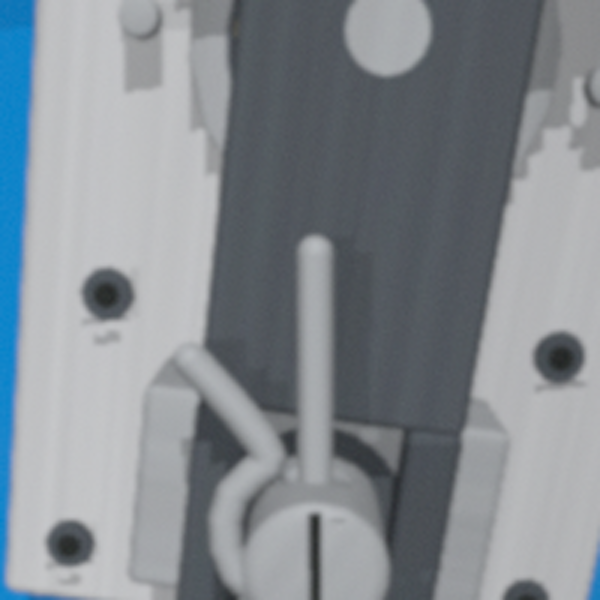

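The leg has snapped past the stud and the wavy leg hugs it at (230,520). The nose stands firm, with 5.6 N of push at standstill. I'll release, lift off and check.

Run:
```python
from h import *
go(-.0366,-.0006,.0538,.02); print(np.round(manip.current_force(),1))
manip.set_gripper(.6); print(np.round(manip.current_force(),1))
q=pose(); go(q[0],q[1],.13,.1); go(-.11,0,.14,.15); manip.dwell(.2)
shot("wrist","w10"); print(np.round(manip.current_force(),1),manip.current_time())
p,P,z=load("w10"); Q=W2F(P)
for x in(-.02,.0):
    k=(abs(Q[...,0]-x)<.004)&(abs(abs(Q[...,1])-.012)<.004)&(Q[...,2]>.03)&(Q[...,2]<.06); print("gate",x,k.sum(),np.nanmedian(Q[k][:,2]))
a=cv2.imread("pics/w10.png"); u=proj(z,S+[-.02,0,.06]).astype(int);print(u)
cv2.imwrite("pics/crop10.png",cv2.resize(a[max(u[1]-120,0):max(u[1]-120,0)+240,u[0]-120:u[0]+120],(600,600)))
```

```text
[-1.2  0.  -2.6]
[0.5 0.3 1.2]
[-0.7  0.1 -0.3] 30.2083
gate -0.02 230 0.04824400778670847
gate 0.0 0 nan
[324 102]
  return np.nanmean(a, axis, out=out, keepdims=keepdims)
```

View pics/crop10.png

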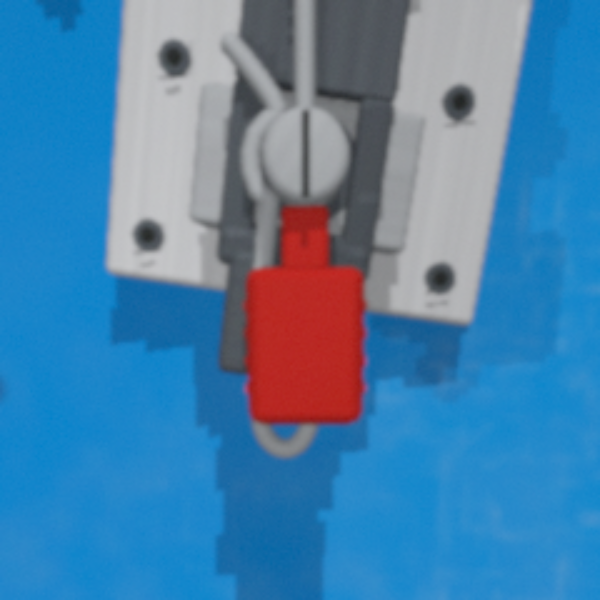

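The red nose is against the stud at (305,205), the wavy leg hugs the stud, and the gate is level at 48 mm. The hand is clear, so I'm handing in.

```bash
python3 -c "
from bench import manip
print(manip.sign_off())"
```

```text
the job is handed in; nothing more can be done
None
```

The job is handed in at about 30 s on the robot's clock: the gate is fully shut, the larger R-clip is through the stud's cross hole, snapped past the stud and let go with its nose home, and the arm never came near the ring gauge, dish or gauge block.

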